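# Put the double lid back on the crayon can and take off only the outer lid

### The arm

A 6-joint arm with a two-finger parallel gripper is mounted at the origin on the work surface. World frame = base frame: x ahead of the robot, y to its left, z up, the work surface at z = 0. Lengths are in m, angles in rad, forces in N, time in s.
With the tool pointing down it reaches from about 0.325 to 0.9 m from the base axis. Payload 6.1 kg.
Tool frame: the origin (TCP) lies midway between the tips of the shut fingers; the grasp point (between the pads) lies 19 mm behind it; x points along the fingers, y is the direction in which the jaws open and shut, and the axes are right-handed (so a half turn about x gives the same grasp; the last joint's range is limited). The gripper opens to 85 mm and grips with 20 to 120 N. Pads are 22 mm wide; open, the fingers measure 114 mm over their backs; the gripper's body (76 mm by 85 mm) begins 54 mm behind the grasp point. The pads swing forward as they close: fully open they stand 13 mm farther back than shut.
Start: joints at [-1.365, 0.22, 1.526, -0, 1.395, -0.126], TCP at [0.204, -0.591, 0.231] pointing down, gripper open.
Joint ranges: [-2.98, 2.98], [-0.91, 2.08], [0.09, 2.57], [-1.24, 4.39], [0.2, 2.65], [-2.68, 2.68]. Speed limits (rad/s): [2.57, 2.57, 3.01, 3.14, 3.14, 3.14].

### API

Orientations are given as [roll, pitch, yaw] about the fixed x, y, z axes, in that order (R = Rz(yaw) Ry(pitch) Rx(roll)).
In Python, from plant import movep, move_l, set_joints, gripper_to, hold, inverse_kinematics, observe, get_image, get_calibration, Unreachable, job_done gives the robot as it stands. Calls block until the motion is done:
- movep(position, orientation): joint-space move of the TCP to a pose.
- move_l(position, feed=0.15, rotation=None, max_force=None): straight line of the TCP; rotation=None keeps the orientation; feed is the mean speed in m/s. With max_force (N) it stops when the force on the tool has changed by that much, and returns True; else False.
- set_joints(angles): joint-space move.
- gripper_to(opening, f_grip=None): finger opening in m; f_grip is the grip in N (None keeps the last); returns when the fingers have stopped.
- hold(seconds).
- inverse_kinematics(position, orientation): joint angles nearest the present ones, or None.
- observe(): the state.
- get_image(name): name is "scene" or "top"; returns (picture, depth): 384x512x3 uint8, red, green, blue; 384x512 float32, m along the optical axis (not along the pixel's ray), 0 where there is no reading.
- get_calibration(name): a dict with "intrinsics" (3x3 intrinsics, pixels), "world_from_camera" (4x4, takes a point from camera to world coordinates). Camera axes: x right, y down, z forward; pixel columns grow to the right and rows downward; lengths in m; the calibration is good to about 2 mm. A picture is of the moment at which its call begins. get_calibration takes no time and is no camera call.
A pose or a line that the arm cannot do raises Unreachable and nothing moves.
- job_done(): hands the job in, once; it reports no verdict.
The state is a dict: "time_s": time; "q": joint angles; "joint_velocities": joint speeds; "joint_torque": joint torques, N m; "eef_pos": TCP position; "tcp_rot": TCP orientation; "ft_force": force on the tool from outside, world axes, zero at the start; "torque": the same for the moment, N m; "opening": finger opening in m.
Only numpy, scipy, OpenCV 4.12 (cv2) and the standard library are available. Lean on these libraries where they do the work, as an engineer would, in place of code of your own. Each camera call takes 0.05 s, during which the arm holds its last target.

### The job

The crayon can's double lid (an inner lid with a cover lid nested over its knob) is clamped in the little sliding vise: slide the jaw back well clear of it, lift the two lids out together by the inner lid's knob, and lower them gently onto the open can so that the inner lid sits fully home; let go. Then take the outer lid alone by its collar and lift it up off the knob, leaving the inner lid undisturbed in the can, and finish while still holding the outer lid level, in the air a few centimetres clear above the inner lid's knob. Never part the two lids before they are on the can, do not shove or tip the can, and leave the other things on the table alone.

Things in the scene. Friction and masses are not known exactly. Their poses are not given: they have to be found in the camera images.
- vise_seat (a point): Centre of the grey vise's bed, on its top, 30 mm above the table; at the start the lids stand here, concentric. Its y axis points from the fixed jaw (face 60 mm away at -y, 30 mm above the bed) to the sliding jaw: the way the jaw opens. The vise is fixed to the table; bed 100 mm wide (x); rails and end bar reach 196 mm to +y, no higher than the bed.
- jaw (a joint): Sliding jaw: 0 = closed on the lids, 0.06 m = fully open, grows along the vise's +y. Starts at 0 to 4 mm; about 4 N of friction; stays where left. Its lip reaches 10 mm over the lids' edge when closed, so they come straight up only after it is slid back 15 mm or more. 100 mm wide, top 26 mm above the bed.
- jaw_grip (a point): Middle of the upright dark steel handle on top of the sliding jaw: a post 30 mm (along the vise's x) by 16 mm (along the vise's y, the sliding direction) by 50 mm tall, from 25 mm below this point (the jaw's top) to 25 mm above it. Axes as the vise's.
- inner_knob (a point): Inner lid, aluminium, at the middle of the knob part that stands out of the outer lid (from 15 mm below this point to 15 mm above). Knob round, 20 mm across, on a flange 98 mm across, 4 mm thick, its underside 48 mm below this point; under it a plug 84 mm across, 10 mm deep, foot tapered to 74. z along the knob. Lifting by the knob carries both lids. About 0.16 kg.
- outer_collar (a point): Outer lid, aluminium, at the middle of its round collar: outer diameter 40 mm, bore 25, from 13 mm below this point (the disc's top) to 13 above. Disc 118 mm across, 3 mm thick; skirt edge 26 mm below this point. The inner knob passes loosely through the collar; nested, the disc rests on the flange, this point 28 mm below inner_knob. z up. About 0.14 kg.
- can: Open steel can with black crayons in it, standing loose on the table: outer diameter 100 mm, bore 90, 70 tall, about 0.8 kg. Origin at the centre of its underside, z up. With the inner lid home its flange lies on the rim and inner_knob is 118 mm above this origin; outer_collar is then 90 mm above it if the outer lid rests on it.
- jar_tall: Bystander: black jar, 68 mm across, 90 mm tall. Origin at centre of underside.
- jar_low: Bystander: red jar, 80 mm across, 65 mm tall. Origin at centre of underside.
- tape: Bystander beside the can: roll of tape lying flat, 80 mm across, 25 mm tall. Origin at centre of underside.
- brayer: Bystander beside the vise: ink roller lying along its own y, about 190 mm long, 34 mm tall. Origin underneath, near its middle.
Not all that is in view belongs to the job. Leave any orange or purple look-alike of the part that bears outer_collar alone. What is shaped like the can but pink is not meant.

How it is judged:
By the outcome, as a careful person would: the job done as asked, in the order asked, and still so for the second after the job is handed in, while the arm keeps its last pose, push and grip.
It also fails if it takes over 64 s, if anything falls off the work surface, if the arm or the gripper's body presses on something with over 40 N, if the wrist force passes 120 N, or if a joint passes its speed limit or range.

## Working session

There is one attempt and no reset: what is moved stays moved. The work goes in short steps, each a Python script; the robot and the scene stay as the last script left them, time stands still between calls to the robot, and variables do not carry over. Pictures are saved under pics/ and viewed, and the job is handed in when it is done.

```bash
mkdir -p pics; ls
python3 - <<'E'
from plant import *
import cv2,numpy as np
for n in("scene","top"):
    p,d=get_image(n); np.savez(f"pics/{n}0.npz",p=p,d=d)
    cv2.imwrite(f"pics/{n}0.png",cv2.resize(p[:,:,::-1],(800,600),interpolation=cv2.INTER_CUBIC))
    c=get_calibration(n);print(n,c["intrinsics"].round(1).tolist(),c["world_from_camera"].round(3).tolist())
o=observe();print(o)
E
```

```text
pics
scene [[452.5, 0.0, 255.5], [0.0, 452.5, 193.4], [0.0, 0.0, 1.0]] [[-0.879, 0.407, -0.247, 0.848], [0.476, 0.747, -0.464, 0.522], [-0.004, -0.526, -0.85, 1.033], [0.0, 0.0, 0.0, 1.0]]
top [[354.9, 0.0, 253.9], [0.0, 354.9, 195.0], [0.0, 0.0, 1.0]] [[0.01, -0.997, 0.071, 0.471], [-1.0, -0.008, 0.022, 0.001], [-0.022, -0.071, -0.997, 1.096], [0.0, 0.0, 0.0, 1.0]]
{'time_s': 0.1, 'q': array([-1.36508563e+00,  2.21177542e-01,  1.52749614e+00,  5.39673004e-06,
        1.39473021e+00, -1.26142030e-01]), 'joint_velocities': array([ 0.00324801, -0.00295456, -0.00207052,  0.00176625, -0.00025745,
        0.00100787]), 'joint_torque': array([ 1.24539714e-03, -4.98240674e+01, -3.90545475e+01, -2.67684127e-04,
        5.64812188e-03,  3.89671834e-05]), 'eef_pos': array([ 0.2034809 , -0.59036142,  0.23029019]), 'tcp_rot': array([-1.69987091,  1.56898508,  1.77357352]), 'ft_force': array([-0.1196518 , -0.04673186, -0.34534987]), 'torque': array([ 0.01417479, -0.08088759, -0.02344305]), 'opening': 0.08557518599357747}
```

View pics/scene0.png

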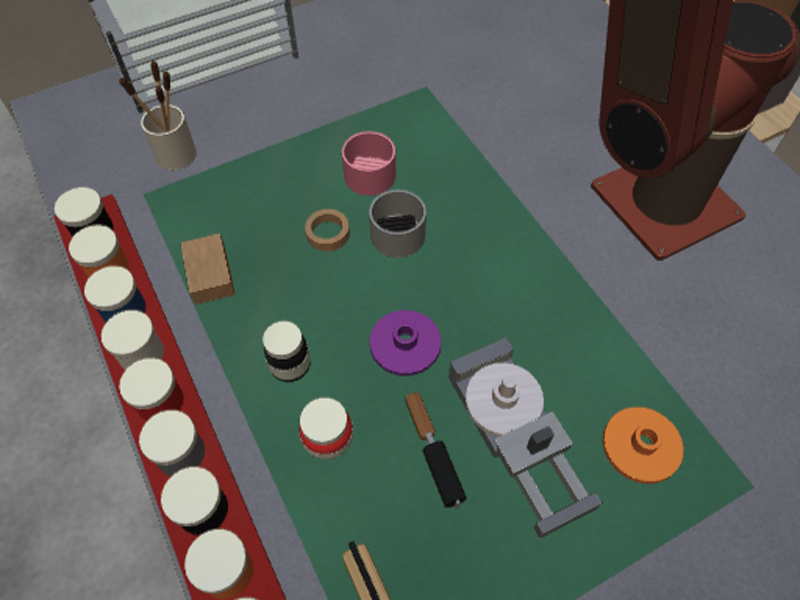

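View pics/top0.png

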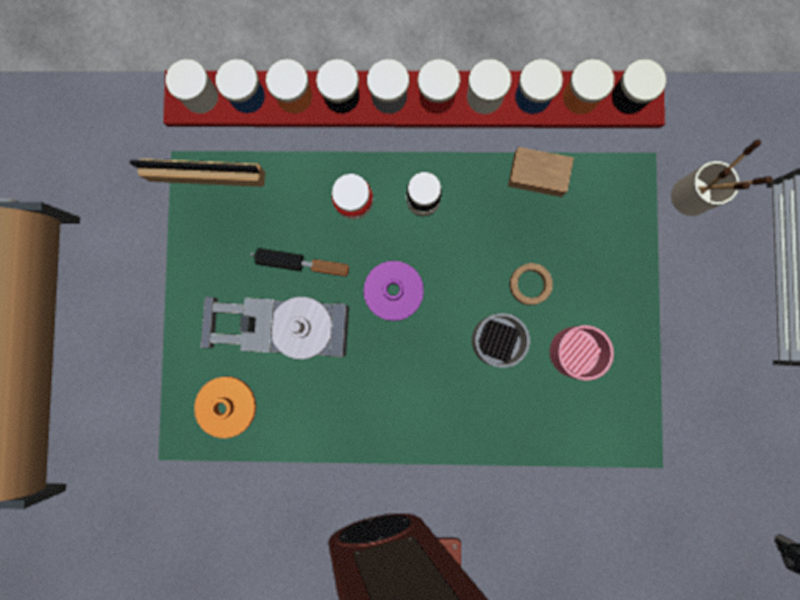

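The top view shows the vise with lids at (302,328), its handle at (250,325), and the grey can with crayons at (502,340). Now I'll make enlarged crops and check them against depth.

```bash
cat > h.py <<'E'
from plant import *
import cv2,numpy as np
def cloud(n,d):
    c=get_calibration(n);K=c["intrinsics"];T=c["world_from_camera"]
    v,u=np.mgrid[:d.shape[0],:d.shape[1]]
    P=np.stack([(u-K[0,2])/K[0,0]*d,(v-K[1,2])/K[1,1]*d,d],-1)
    W=P@T[:3,:3].T+T[:3,3]; W[d<=0]=np.nan
    return W
def px2w(n,u,v,z):
    c=get_calibration(n);K=c["intrinsics"];T=c["world_from_camera"]
    r=T[:3,:3]@np.array([(u-K[0,2])/K[0,0],(v-K[1,2])/K[1,1],1]); o=T[:3,3]
    return o+r*(z-o[2])/r[2]
def w2px(n,p):
    c=get_calibration(n);K=c["intrinsics"];T=c["world_from_camera"]
    q=K@(T[:3,:3].T@(np.asarray(p)-T[:3,3])); return q[:2]/q[2]
def snap(n,tag):
    p,d=get_image(n); np.savez(f"pics/{n}{tag}.npz",p=p,d=d); return p,d
def crop(p,u0,v0,u1,v1,k,f):
    cv2.imwrite(f,cv2.resize(p[v0:v1,u0:u1,::-1],None,fx=k,fy=k,interpolation=cv2.INTER_CUBIC))
def circ(P):
    # algebraic circle fit on nx2
    A=np.c_[2*P,np.ones(len(P))];s=np.linalg.lstsq(A,(P**2).sum(1),rcond=None)[0]
    return s[:2],np.sqrt(s[2]+s[0]**2+s[1]**2)
E
python3 - <<'E'
from h import *
for n,boxes in (("top",[(125,180,230,240),(295,160,395,250)]),("scene",[(280,210,390,345),(190,80,280,170)])):
    z=np.load(f"pics/{n}0.npz");p,d=z["p"],z["d"]
    for i,b in enumerate(boxes): crop(p,*b,6 if i==0 and n=="top" else (4 if i==0 else 6),f"pics/{n}0c{i}.png")
    W=cloud(n,d)
    # blobs by height
    for name,(u0,v0,u1,v1),(za,zb) in ([("knobtop",(180,195,205,225),(.09,.12)),("collartop",(170,190,215,235),(.07,.078)),("disc",(170,185,220,232),(.044,.056)),("handle",(145,195,170,220),(.085,.13)),("jawtop",(145,185,180,230),(.05,.062)),("canrim",(300,198,342,238),(.06,.08)),("fix",(208,185,228,235),(.05,.07))] if n=="top" else [("knobtop",(310,235,335,265),(.09,.12)),("disc",(295,230,350,280),(.044,.056)),("handle",(330,270,360,290),(.085,.13)),("canrim",(233,118,276,165),(.06,.08)),("jawtop",(315,262,370,302),(.05,.062))]):
        w=W[v0:v1,u0:u1].reshape(-1,3); m=(w[:,2]>za)&(w[:,2]<zb); s=w[m]
        if len(s)==0: print(n,name,"none");continue
        print(n,name,len(s),"med",np.nanmedian(s,0).round(4),"mid",((s.min(0)+s.max(0))/2).round(4),"ext",np.ptp(s,axis=0).round(4))
        if name in("disc","canrim"): print("   rect",cv2.minEnclosingCircle(s[:,:2].astype(np.float32)))
        if name in("handle","jawtop","fix"): print("   rect",cv2.minAreaRect(s[:,:2].astype(np.float32)))
E
```

```text
top knobtop 44 med [0.5032 0.2083 0.1025] mid [0.5032 0.2083 0.0976] ext [0.0169 0.0178 0.015 ]
top collartop 76 med [0.5    0.2061 0.0729] mid [0.5029 0.2087 0.0741] ext [0.0378 0.0356 0.0074]
top disc 1067 med [0.5026 0.2097 0.0475] mid [0.5024 0.1998 0.05  ] ext [0.1131 0.1469 0.0119]
   rect ((0.5007933378219604, 0.20001742243766785), 0.08764802664518356)
top handle 78 med [0.5079 0.2976 0.1045] mid [0.508  0.2996 0.0978] ext [0.0283 0.0164 0.0239]
   rect ((0.5079473257064819, 0.29974818229675293), (0.016175027936697006, 0.028497794643044472), 88.6530532836914)
top jawtop 571 med [0.5044 0.2858 0.0558] mid [0.5071 0.2835 0.0558] ext [0.1002 0.0711 0.0109]
   rect ((0.5073105692863464, 0.28385740518569946), (0.10036548227071762, 0.07092216610908508), 0.6140806674957275)
top canrim 205 med [ 0.4815 -0.1724  0.069 ] mid [ 0.4823 -0.1694  0.0668] ext [0.0982 0.0978 0.013 ]
   rect ((0.48218706250190735, -0.16894002258777618), 0.04980887845158577)
top fix 308 med [0.4995 0.1367 0.0595] mid [0.4983 0.1408 0.0578] ext [0.0969 0.0381 0.0155]
   rect ((0.49861446022987366, 0.142044425010
[... 237 characters left out ...]
 ext [0.1174 0.1396 0.012 ]
   rect ((0.5105475187301636, 0.20948097109794617), 0.07504116743803024)
scene handle 138 med [0.5096 0.3009 0.1043] mid [0.5073 0.2994 0.0974] ext [0.0303 0.0174 0.0244]
   rect ((0.507333517074585, 0.2991415560245514), (0.01689651980996132, 0.030158281326293945), 87.30924987792969)
scene canrim 281 med [ 0.4848 -0.1683  0.067 ] mid [ 0.4826 -0.1696  0.0675] ext [0.1005 0.1016 0.0149]
   rect ((0.482103168964386, -0.16965286433696747), 0.05142857879400253)
scene jawtop 893 med [0.5157 0.288  0.0557] mid [0.5062 0.2738 0.0559] ext [0.1027 0.0922 0.0117]
   rect ((0.5053092241287231, 0.2731112539768219), (0.0893671065568924, 0.10094790905714035), 86.77925872802734)
```

View pics/top0c0.png

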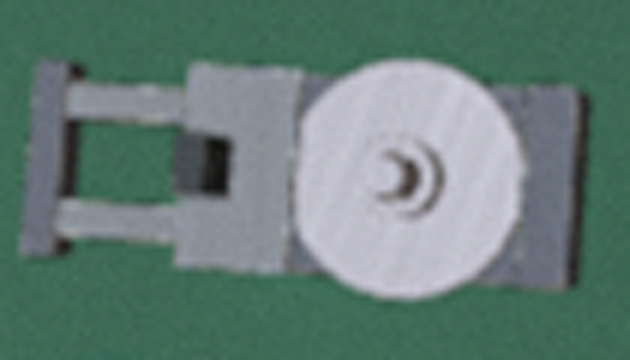

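```bash
cat >> h.py <<'E'
from scipy.spatial.transform import Rotation as Rn
def ori(deg):
    "tool down, jaw axis at deg from world x"
    a=np.radians(deg); x=np.array([0,0,-1.]);y=np.array([np.cos(a),np.sin(a),0]);
    R=np.c_[x,y,np.cross(x,y)]; return Rn.from_matrix(R).as_euler('xyz')
def st():
    o=observe();print("t%.2f"%o["time_s"],"tcp",o["eef_pos"].round(4),"F",o["ft_force"].round(1),"open",round(o["opening"],4));return o
E
python3 - <<'E' 2>/dev/null
from h import *
q=observe()["q"]
print(Rn.from_euler('xyz',observe()["tcp_rot"]).as_matrix().round(2))
for deg in (87,-93,0,180,45,-45,135,-135):
    print(deg,[ (None if (r:=inverse_kinematics(p,ori(deg))) is None else r.round(2).tolist()) for p in ([.508,.30,.2],[.503,.2085,.076],[.482,-.169,.11])])
E
```

```text
[[-0.    0.33 -0.95]
 [ 0.   -0.95 -0.33]
 [-1.   -0.   -0.  ]]
87 [[0.4, 0.16, 1.65, -0.0, 1.33, -1.12], [0.25, 0.2, 1.87, -0.0, 1.08, -1.27], [-0.49, 0.07, 1.93, 0.0, 1.14, -2.01]]
-93 [[0.4, 0.16, 1.65, -0.0, 1.33, 2.02], [0.25, 0.2, 1.87, -0.0, 1.08, 1.87], [-0.49, 0.07, 1.93, 0.0, 1.14, 1.13]]
0 [[0.4, 0.16, 1.65, -0.0, 1.33, 0.4], [0.25, 0.2, 1.87, -0.0, 1.08, 0.25], [-0.49, 0.07, 1.93, 0.0, 1.14, -0.49]]
180 [None, None, [-0.49, 0.07, 1.93, 0.0, 1.14, 2.65]]
45 [[0.4, 0.16, 1.65, -0.0, 1.33, -0.39], [0.25, 0.2, 1.87, -0.0, 1.08, -0.54], [-0.49, 0.07, 1.93, 0.0, 1.14, -1.28]]
-45 [[0.4, 0.16, 1.65, -0.0, 1.33, 1.19], [0.25, 0.2, 1.87, -0.0, 1.08, 1.03], [-0.49, 0.07, 1.93, 0.0, 1.14, 0.29]]
135 [[0.4, 0.16, 1.65, -0.0, 1.33, -1.96], [0.25, 0.2, 1.87, -0.0, 1.08, -2.11], None]
-135 [None, [0.25, 0.2, 1.87, -0.0, 1.08, 2.6], [-0.49, 0.07, 1.93, 0.0, 1.14, 1.86]]
```

Run:
```python
from h import *
R=ori(86.5)
gripper_to(.05,40)
movep([.5077,.300,.16],R);st()
print(move_l([.5077,.300,.068],feed=.1,max_force=8));st()
gripper_to(.0,40);st()
y=np.array([np.sin(np.radians(3.5)),np.cos(np.radians(3.5))])
p=np.array(observe()["eef_pos"])
t=p.copy();t[:2]+=y*.052
print(move_l(t,feed=.06,max_force=25));st()
gripper_to(.05);st()
t=np.array(observe()["eef_pos"]);t[2]=.17
move_l(t,feed=.2)
p,d=snap("top","1");crop(p,110,170,240,250,6,"pics/top1c.png")
p,d=snap("scene","1");crop(p,270,200,400,350,4,"pics/scene1c.png");st()
```

```text
t3.84 tcp [0.5081 0.2994 0.1601] F [0.1 0.2 0.3] open 0.05
False
t4.91 tcp [0.5084 0.3003 0.0688] F [-0.7 -0.9  0.1] open 0.0498
t5.31 tcp [0.5082 0.2999 0.0689] F [-1.  -3.2  6.4] open 0.0156
False
t6.33 tcp [0.5108 0.3521 0.0689] F [-5.6  0.2  4.2] open 0.0158
t6.75 tcp [0.5116 0.3517 0.0688] F [-0.4 -0.3 -0.5] open 0.0503
t7.51 tcp [0.5103 0.351  0.1676] F [-0.8 -0.7  0.4] open 0.0502<sys>:0: UserWarning: Gimbal lock detected. Setting third angle to zero since it is not possible to uniquely determine all angles.
```

View pics/scene1c.png

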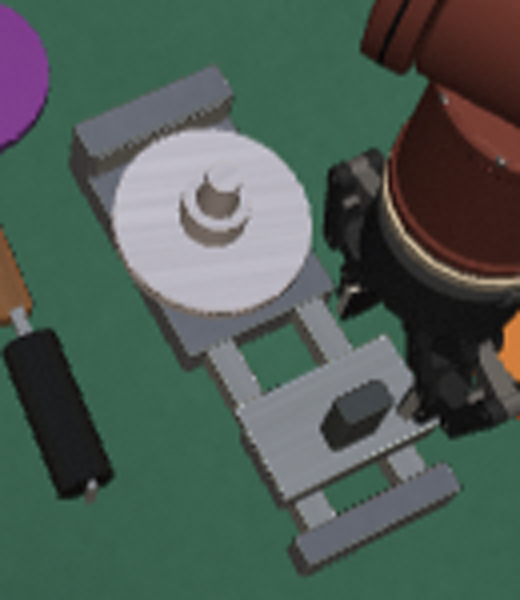

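View pics/top1c.png

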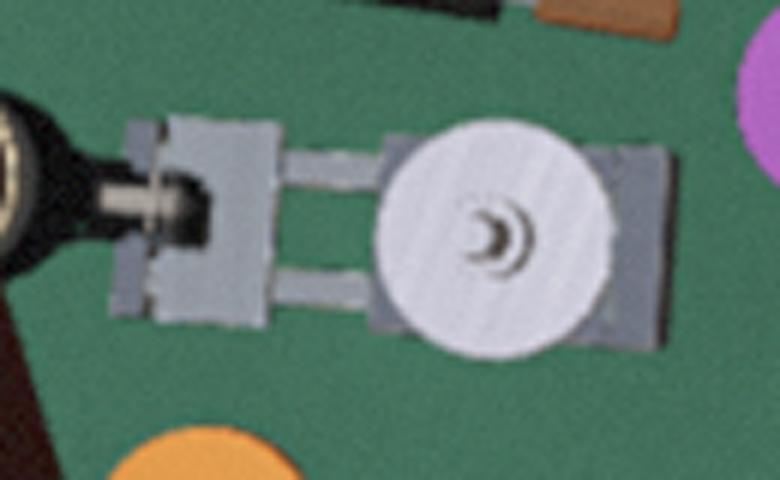

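The jaw is about 52 mm back and clear, and the lids (knob at top crop (495,237)) are undisturbed. Next is the knob grasp and lift.

```bash
python3 -W ignore - <<'E'
from h import *
R=ori(86.5)
k=[]
for n,(u0,v0,u1,v1) in (("top",(180,195,205,225)),("scene",(310,235,335,265))):
    W=cloud(n,np.load(f"pics/{n}1.npz")["d"])[v0:v1,u0:u1].reshape(-1,3)
    s=W[W[:,2]>.09]; k.append((s.min(0)+s.max(0))/2); print(n,len(s),k[-1].round(4),np.median(s[:,2]),np.ptp(s,axis=0).round(3))
x,y=np.mean(k,0)[:2];print(x,y)
movep([x,y,.15],R);st()
print(move_l([x,y,.0765],feed=.08,max_force=5));st()
gripper_to(0,70);o=st()
p,d=snap("scene","2");crop(p,270,200,400,350,4,"pics/scene2c.png")
E
```

```text
top 41 [0.5033 0.2079 0.1011] 0.10238600805970055 [0.017 0.019 0.01 ]
scene 71 [0.503  0.2083 0.0986] 0.1021409481161708 [0.02  0.02  0.015]
0.503150926218318 0.2080945417529631
t8.14 tcp [0.5029 0.2077 0.1493] F [-0.5 -0.   0.5] open 0.05
False
t9.21 tcp [0.5037 0.2082 0.0771] F [-0.6  0.1  1.3] open 0.0501
t9.60 tcp [0.5036 0.208  0.0771] F [-0.2 -1.6  3.3] open 0.0178
```

View pics/scene2c.png

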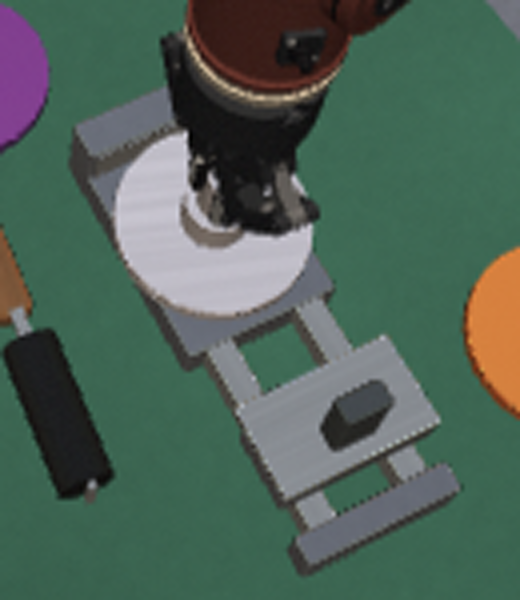

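```bash
python3 -W ignore - <<'E'
from h import *
R=ori(86.5)
t=observe()["eef_pos"].copy()
move_l([t[0],t[1],.11],feed=.06);st()
move_l([t[0],t[1],.20],feed=.15);st()
move_l([.4822,-.1693,.20],feed=.2);hold(.2);st()
p,d=snap("scene","3");crop(p,180,20,300,190,3.5,"pics/scene3c.png")
p,d=snap("top","3");crop(p,280,150,400,250,6,"pics/top3c.png")
E
```

```text
t10.36 tcp [0.5035 0.2079 0.11  ] F [-0.2  0.3 -2.8] open 0.0177
t11.11 tcp [0.5029 0.2077 0.1988] F [-0.2 -0.7 -3.3] open 0.0176
t13.35 tcp [ 0.4823 -0.1688  0.2   ] F [ 0.4 -0.1 -2.8] open 0.0178
```

View pics/scene3c.png

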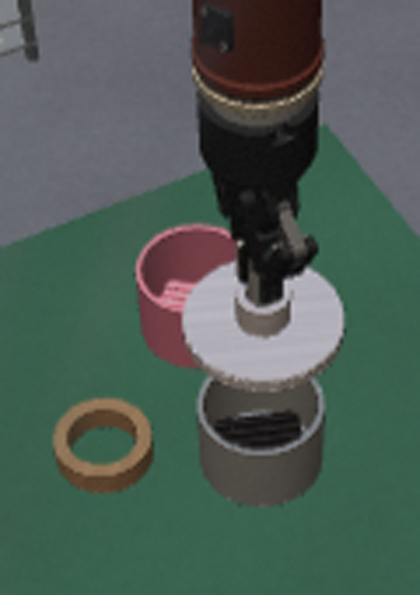

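View pics/top3c.png

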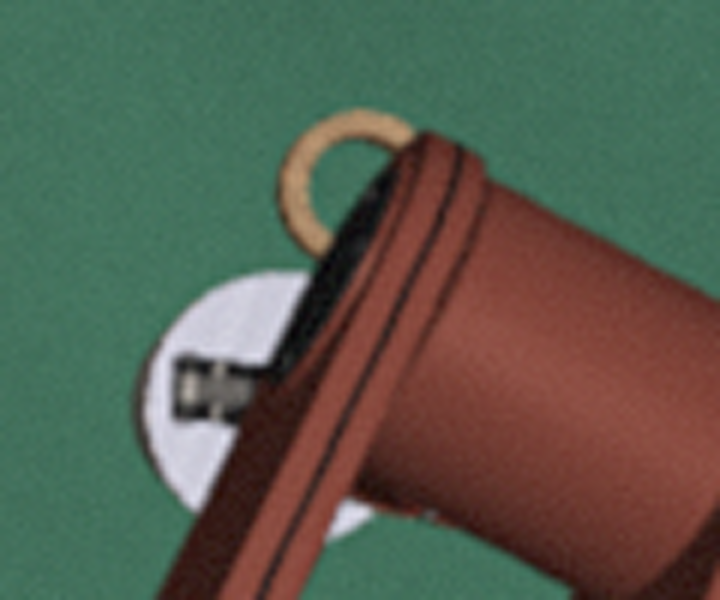

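```bash
python3 -W ignore - <<'E'
from h import *
for n in("scene","top"):
    z=np.load(f"pics/{n}3.npz");W=cloud(n,z["d"]).reshape(-1,3)
    r=np.hypot(W[:,0]-.482,W[:,1]+.169)
    s=W[(r<.075)&(abs(W[:,2]-.17)<.012)]
    s=s[(np.hypot(s[:,0]-.482,s[:,1]+.169)>.024)]
    A=np.c_[s[:,:2]-[.482,-.169],np.ones(len(s))];c=np.linalg.lstsq(A,s[:,2],rcond=None)[0]
    print(n,len(s),"slope deg",np.degrees(c[:2]).round(2),"z",c[2].round(4),"circ",cv2.minEnclosingCircle(s[:,:2].astype(np.float32)))
    k=W[(r<.03)&(abs(W[:,2]-.196)<.004)];print("collar top",len(k),cv2.minEnclosingCircle(k[:,:2].astype(np.float32)) if len(k) else 0)
z=np.load("pics/scene3.npz");W=cloud("scene",z["d"])[118:175,233:276].reshape(-1,3)
E
```

```text
scene 1021 slope deg [-0.74 -1.59] z 0.1692 circ ((0.4813688099384308, -0.1663869023323059), 0.060642391443252563)
collar top 71 ((0.48103952407836914, -0.1655665785074234), 0.020444577559828758)
top 433 slope deg [-0.15 -0.94] z 0.1699 circ ((0.4805874526500702, -0.1663065105676651), 0.0587310791015625)
collar top 0 0
```

```bash
python3 -W ignore - <<'E'
from h import *
for n in("scene","top"):
  for tag in "0","3":
    z=np.load(f"pics/{n}{tag}.npz");W=cloud(n,z["d"]).reshape(-1,3)
    for nm,c0,R,zz in (("table",(.482,0.0),.06,0.),("lid",(.503,.2083),.062,.047)):
        if nm=="lid" and tag=="3":continue
        r=np.hypot(W[:,0]-c0[0],W[:,1]-c0[1]); s=W[(r<R)&(r>.024)&(abs(W[:,2]-zz)<.008)]
        if len(s)<50: continue
        A=np.c_[s[:,:2]-c0,np.ones(len(s))];c=np.linalg.lstsq(A,s[:,2],rcond=None)[0]
        print(n,tag,nm,len(s),np.degrees(c[:2]).round(2),c[2].round(4),np.std(s[:,2]-A@c).round(4))
z=np.load("pics/scene3.npz");crop(z["p"],228,85,285,140,10,"pics/scene3d.png")
E
```

```text
scene 0 table 990 [0.16 0.12] 0.0003 0.002
scene 0 lid 1441 [-0.15  0.33] 0.0467 0.0022
scene 3 table 991 [0.27 0.03] 0.0003 0.0021
top 0 table 940 [-0.01  0.12] 0.0006 0.0021
top 0 lid 1023 [0.05 0.37] 0.047 0.0022
top 3 table 937 [0.03 0.06] 0.0006 0.0021
```

View pics/scene3d.png

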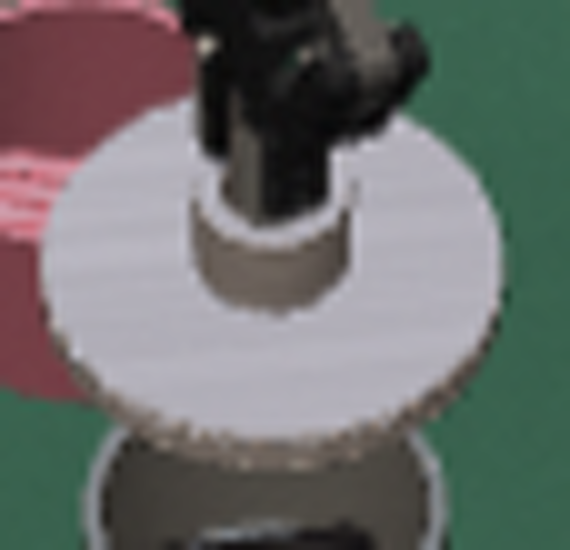

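```bash
python3 -W ignore - <<'E'
from h import *
o=observe();R0=Rn.from_euler('xyz',o["tcp_rot"]);print((R0.as_matrix()[:,0]).round(4))
R=Rn.from_euler('xyz',ori(86.5)); Rt=(Rn.from_rotvec([np.radians(1.2),0,0])*R).as_euler('xyz')
move_l([.4822,-.1693,.16],feed=.08,rotation=Rt);hold(.2);o=st()
print(Rn.from_euler('xyz',o["tcp_rot"]).as_matrix()[:,0].round(4))
p,d=snap("scene","4");p2,d2=snap("top","4")
crop(p,215,80,290,170,6,"pics/scene4c.png")
for n,d in(("scene",d),("top",d2)):
    W=cloud(n,d).reshape(-1,3)
    r=np.hypot(W[:,0]-.482,W[:,1]+.169)
    s=W[(r<.075)&(abs(W[:,2]-.13)<.008)&(r>.026)]
    A=np.c_[s[:,:2]-[.482,-.169],np.ones(len(s))];c=np.linalg.lstsq(A,s[:,2],rcond=None)[0]
    print(n,len(s),"slope deg",np.degrees(c[:2]).round(2),"z",c[2].round(4),"circ",cv2.minEnclosingCircle(s[:,:2].astype(np.float32)))
E
```

```text
[ 0.  0. -1.]
t14.30 tcp [ 0.4826 -0.1695  0.1607] F [-0.4 -0.2 -2.8] open 0.0178
[ 0.0011  0.0203 -0.9998]
scene 909 slope deg [-0.54  0.07] z 0.1299 circ ((0.48252445459365845, -0.1663038432598114), 0.06072325259447098)
top 443 slope deg [-0.15  0.28] z 0.1304 circ ((0.4808981716632843, -0.16571447253227234), 0.058466020971536636)
```

View pics/scene4c.png

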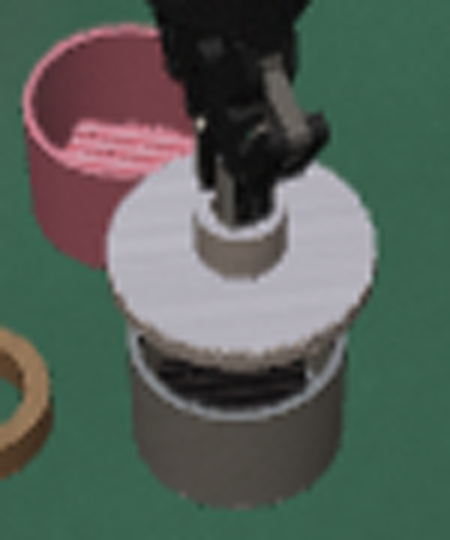

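Lids are now level above the can (rim ellipse centre at about (238,365) in the crop). Lowering with a force guard.

```bash
python3 -W ignore - <<'E'
from h import *
print(move_l([.4822,-.1692,.122],feed=.06,max_force=5));st()
print(move_l([.4822,-.1692,.105],feed=.02,max_force=4));hold(.2);st()
p,d=snap("scene","5")
crop(p,215,80,290,170,6,"pics/scene5c.png")
E
```

```text
False
t15.18 tcp [ 0.4823 -0.1693  0.1221] F [ 0.2 -0.3 -2.9] open 0.0179
True
t15.97 tcp [ 0.4823 -0.1696  0.1111] F [ 2.2 -2.3  3.3] open 0.0182
```

View pics/scene5c.png

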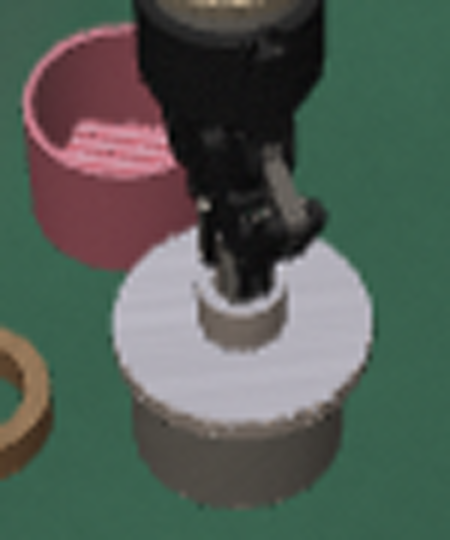

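Contact about 4 mm short of home, with side force (+2, -2) N, so I'll shift that way and continue.

```bash
python3 -W ignore - <<'E'
from h import *
x,y=.4822,-.1692
move_l([x,y,.1135],feed=.03);st()
x+=.001;y-=.0015
move_l([x,y,.1135],feed=.02);o=st()
print(move_l([x,y,.105],feed=.02,max_force=5));hold(.2);st()
E
```

```text
t16.28 tcp [ 0.4815 -0.1686  0.1128] F [0.4 0.3 0.3] open 0.018
t16.53 tcp [ 0.4825 -0.1703  0.1127] F [-0.1  0.3 -3.5] open 0.0182
True
t17.11 tcp [ 0.4831 -0.1703  0.107 ] F [-0.4  2.2  6.4] open 0.0177
```

```bash
python3 -W ignore - <<'E'
from h import *
gripper_to(.055);o=st()
t=o["eef_pos"]
move_l([t[0],t[1],.20],feed=.2)
move_l([.55,.05,.25],feed=.3,rotation=ori(86.5));st()
p,d=snap("scene","6");p2,d2=snap("top","6")
crop(p,215,80,290,170,6,"pics/scene6c.png");crop(p2,290,170,380,260,6,"pics/top6c.png")
for n,d in(("scene",d),("top",d2)):
    W=cloud(n,d).reshape(-1,3)
    r=np.hypot(W[:,0]-.483,W[:,1]+.169)
    s=W[(r<.075)&(abs(W[:,2]-.077)<.008)&(r>.026)]
    A=np.c_[s[:,:2]-[.482,-.169],np.ones(len(s))];c=np.linalg.lstsq(A,s[:,2],rcond=None)[0]
    print(n,len(s),"slope deg",np.degrees(c[:2]).round(2),"z",c[2].round(4),"circ",cv2.minEnclosingCircle(s[:,:2].astype(np.float32)))
    for nm,a,b in(("collar",.098,.107),("knob",.110,.14),("knobtop",.128,.14)):
        k=W[(r<.03)&(W[:,2]>a)&(W[:,2]<b)]
        if len(k):print(nm,len(k),((k.min(0)+k.max(0))/2).round(4),np.median(k,0).round(4),np.ptp(k,axis=0).round(3))
E
```

```text
t17.55 tcp [ 0.4821 -0.17    0.1057] F [ 0.  -0.6  1. ] open 0.0549
t19.10 tcp [0.5491 0.0492 0.2485] F [-0.1 -0.4 -0.6] open 0.0546
scene 551 slope deg [-0.58 -0.36] z 0.0762 circ ((0.488258957862854, -0.16862492263317108), 0.06013086810708046)
collar 59 [ 0.49   -0.1672  0.1023] [ 0.4909 -0.1613  0.1023] [0.024 0.041 0.008]
knob 62 [ 0.4832 -0.1684  0.1229] [ 0.4856 -0.1653  0.1295] [0.018 0.021 0.025]
knobtop 35 [ 0.4827 -0.1684  0.1317] [ 0.4841 -0.1676  0.1319] [0.017 0.021 0.007]
top 1079 slope deg [0.06 0.03] z 0.0765 circ ((0.4812278151512146, -0.1676294058561325), 0.05911892652511597)
collar 91 [ 0.4817 -0.1671  0.1028] [ 0.4816 -0.1639  0.1025] [0.039 0.039 0.008]
knob 50 [ 0.4815 -0.1667  0.1236] [ 0.4814 -0.1666  0.1319] [0.016 0.017 0.025]
knobtop 42 [ 0.4815 -0.167   0.1322] [ 0.4814 -0.1672  0.132 ] [0.016 0.016 0.008]
```

View pics/scene6c.png

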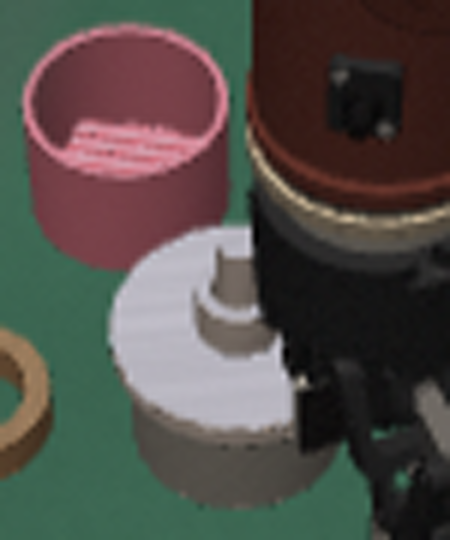

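View pics/top6c.png

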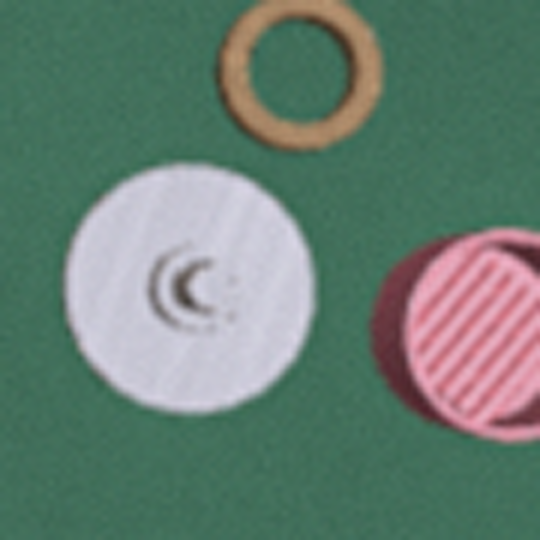

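Lids seated: disc is level, z=0.0765 (77 expected), knob top 0.132 (133 expected). Next is the collar, gripped lightly first so I can read side forces.

```bash
python3 -W ignore - <<'E'
from h import *
R=ori(86.5)
gripper_to(.065,20)
x,y=.482,-.1683
movep([x,y,.19],R)
hold(.1);st()
print(move_l([x,y,.085],feed=.08,max_force=4))
print(move_l([x,y,.0755],feed=.03,max_force=3));st()
gripper_to(.03,20);hold(.2);st()
p,d=snap("scene","7");crop(p,215,80,290,170,6,"pics/scene7c.png")
E
```

```text
t20.51 tcp [ 0.4829 -0.1673  0.1907] F [-0.2  0.6 -0.1] open 0.0651
False
False
t22.44 tcp [ 0.4818 -0.1682  0.0752] F [-0.2  0.6 -1.5] open 0.065
t22.98 tcp [ 0.4823 -0.1686  0.0759] F [-1.7 -0.6  3.2] open 0.0395
```

View pics/scene7c.png

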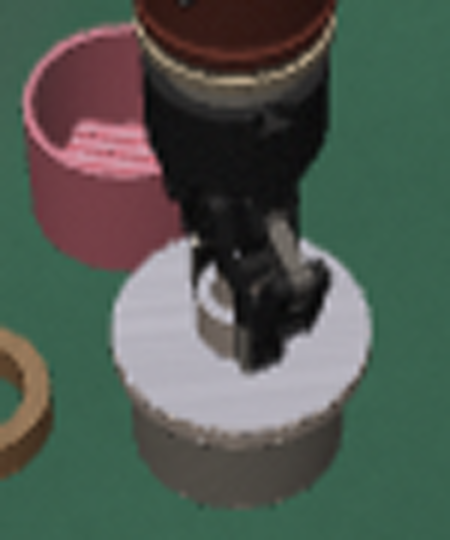

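```bash
python3 -W ignore - <<'E'
from h import *
gripper_to(.03,45);st()
c=[.482,-.1683]
print(move_l([*c,.085],feed=.03,max_force=12));st()
hold(.1)
p,d=snap("scene","8");crop(p,215,80,290,170,6,"pics/scene8c.png")
E
```

```text
t23.25 tcp [ 0.4823 -0.1686  0.076 ] F [-1.1  0.1  5.5] open 0.0391
False
t23.72 tcp [ 0.482  -0.1682  0.085 ] F [ 0.6  1.  -1.6] open 0.0391
```

View pics/scene8c.png

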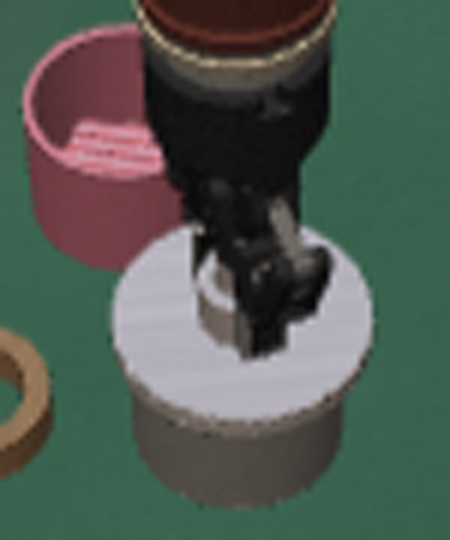

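Lifted 9 mm with only 1.6 N on the tool, so that is the outer lid alone. Continuing straight up.

```bash
python3 -W ignore - <<'E'
from h import *
c=[.482,-.1683]
print(move_l([*c,.140],feed=.06,max_force=5));st()
print(move_l([*c,.186],feed=.08,max_force=5));hold(.3);st()
p,d=snap("scene","9");p2,d2=snap("top","9")
crop(p,205,60,295,170,5,"pics/scene9c.png")
for n,d in(("scene",d),("top",d2)):
    W=cloud(n,d).reshape(-1,3)
    r=np.hypot(W[:,0]-.482,W[:,1]+.168)
    s=W[(r<.075)&(abs(W[:,2]-.187)<.009)&(r>.03)]
    A=np.c_[s[:,:2]-[.482,-.169],np.ones(len(s))];c=np.linalg.lstsq(A,s[:,2],rcond=None)[0]
    print(n,len(s),"slope deg",np.degrees(c[:2]).round(2),"z",c[2].round(4),"circ",cv2.minEnclosingCircle(s[:,:2].astype(np.float32)))
E
```

```text
False
t24.93 tcp [ 0.4816 -0.1681  0.1395] F [-0.9  0.2 -2. ] open 0.0392
False
t25.96 tcp [ 0.4817 -0.1681  0.1855] F [ 0.   0.1 -1.8] open 0.039
scene 819 slope deg [-0.42 -0.76] z 0.1856 circ ((0.48168954253196716, -0.16509470343589783), 0.06032140552997589)
top 387 slope deg [ 0.1  -0.53] z 0.1863 circ ((0.4812711775302887, -0.16554445028305054), 0.058779697865247726)
```

View pics/scene9c.png

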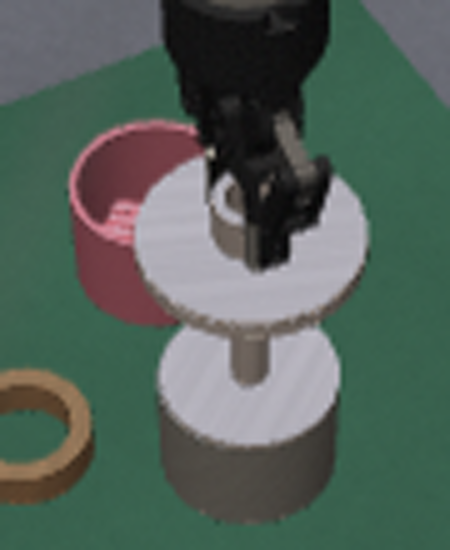

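```bash
python3 -W ignore - <<'E'
from h import *
W=cloud("scene",np.load("pics/scene9.npz")["d"]).reshape(-1,3)
r=np.hypot(W[:,0]-.483,W[:,1]+.168)
s=W[(r<.055)&(abs(W[:,2]-.074)<.006)&(r>.014)]
A=np.c_[s[:,:2]-[.482,-.168],np.ones(len(s))];c=np.linalg.lstsq(A,s[:,2],rcond=None)[0]
print(len(s),np.degrees(c[:2]).round(2),c[2].round(4),s.min(0).round(4),s.max(0).round(4))
st();job_done()
E
```

```text
623 [-0.24 -0.03] 0.073 [ 0.4331 -0.2159  0.068 ] [ 0.5314 -0.119   0.0785]
t26.06 tcp [ 0.4819 -0.1682  0.1857] F [-0.3 -0.2 -2.1] open 0.039
the job is handed in; nothing more can be done
```

The job is done and handed in at 26 s, with the arm still holding the outer lid in the air above the inner lid.

- **Vise:** I slid the jaw back about 52 mm and lifted both lids together by the knob.
- **Placing:** The lids hung about 1.2° off level, so I tilted the tool to correct it. The first lowering touched about 4 mm short of home with a few newtons of force. I shifted about 2 mm and it then seated with the disc top at 76.5 mm (77 expected). I let go there.
- **Outer lid:** I gripped its collar and lifted it straight up. The tool carried only about 1.8 N, so it came away alone.

**Last checks:**
- The inner lid's flange is level to about 0.3°. Its top measured 73 mm against 74 mm expected, which is within the camera's accuracy.
- The outer lid is level to about 0.5–0.9°, with its skirt roughly 40 mm above the knob.

**Disagreement:** While a lid was held, the cameras put it 2–3 mm in +y from the tool's own reading. This is slightly more than the calibration error and I did not resolve it. The lids still seated, and the outer lid came off with side forces of about 1 N or less.

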